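# Zero the peak pointer, then hold a cast lever level over the probe stand

## Robot

A 6-joint arm with a two-finger parallel gripper is mounted at the origin on the work surface. World frame = base frame: x ahead of the robot, y to its left, z up, the work surface at z = 0. Lengths are in m, angles in rad, forces in N, time in s.
With the tool pointing down it reaches from about 0.25 to 0.725 m from the base axis. Payload 4 kg.
Tool frame: the origin (TCP) lies on the centre line of the jaws, within the pads' length; the fingertips stand tip_reach ahead of it and the grasp point (between the pads) lies 5 mm behind it (tip_reach is the distance from the TCP to the fingertips, in m); z points along the fingers, y is the direction in which the jaws open and shut (so a half turn about z gives the same grasp; the last joint's range is limited). The gripper opens to 85 mm and grips with 20 to 120 N. Pads are 22 mm wide; open, the fingers measure 114 mm over their backs; the gripper's body (76 mm by 85 mm) begins 54 mm behind the grasp point. The pads swing forward as they close: fully open they stand 13 mm farther back than shut.
Start: joints at [1.152, 0.241, 0.005, 1.335, 0, 1.571], TCP at [0.203, 0.457, 0.245] pointing down, gripper open.
Joint ranges: [-2.72, 2.72], [-1.05, 1.87], [-1.09, 1.28], [-1.99, 2.15], [-1.42, 1.44], [-3.14, 3.14]. Speed limits (rad/s): [2.79, 2.79, 3.14, 3.14, 3.14, 3.14].

## Interface

Orientations are given as a unit quaternion [x, y, z, w].
In Python, from workcell import * gives the robot as it stands.
- The arm moves only by the tool arm_command, never from a script. Its arguments are lists of equal length, an entry for each row: "translation": the shift along the tool's x, y, z in cm, a list of three; "turn": the turn about the tool's z in rad; "hand": the closure, from 0 (fully open) to 1 (shut). In form: {"translation": [[x, y, z], ...], "turn": [turn, ...], "hand": [hand, ...]}. A call has 1 to 5 rows; each row is the pose to reach, as a shift and turn from the pose commanded when the call began, along the tool's axes at that moment; what a row does not reach only later rows make up. A row lasts 1/12 s, in which the tool goes at most 41.7 mm and 7.16 degrees, less where a joint would pass 70% of its speed; a pose out of reach is approached as far as the arm can. A call with a gripper value outside its range is refused whole. The fingers move at their own pace and stop on an object; the grip force is fixed at half the most. Time passes only in rows, so rows that repeat a pose let the fingers close. It gives the time, the measured TCP pose, the force and the opening at its end, in the units of the state.
- get_obs(): the state, without advancing time (a new reading comes with each control period).
- camera(name): name is "scene" or "top"; returns (picture, depth): 480x640x3 uint8, red, green, blue; 480x640 float32, m along the optical axis (not along the pixel's ray), 0 where there is no reading.
- camera_info(name): a dict with "mtx" (3x3 intrinsics, pixels), "world_to_cam" (4x4, takes a point from world to camera coordinates). Camera axes: x right, y down, z forward; pixel columns grow to the right and rows downward; lengths in m; the calibration is good to about 2 mm. A picture is of the moment at which its call begins. camera_info takes no time and is no camera call.
- job_done(): hands the job in, once; it reports no verdict.
Trained networks look in the newest picture that a camera, given by its name, has taken for a name from the list of things; names that differ only in an ending like _2 or _b are one class to them, and where a whole thing is asked for, a point or a joint stands for the part that bears it (a point fixed in the world has none). Each returns a list of dicts, best first, with "conf" (0 to 1); they miss things now and then, are a little off and sometimes report something else, mostly with a low value. They report only what shows in the picture. A call takes as long as a camera call.
- search_frame(camera, name): "location" ([row, column] in pixels, amid what is visible of it).
- spot_point(camera, name): "location" ([row, column] in pixels: a listed point, or the origin of a listed thing).
The state is a dict: "clock": time; "joint_pos": joint angles; "joint_vel": joint speeds; "tau": joint torques, N m; "eef_pos": TCP position; "tool_rot": TCP orientation; "ft_force": force on the tool from outside, world axes, zero at the start; "ft_torque": the same for the moment, N m; "grip_width": finger opening in m.
Only numpy, scipy, OpenCV 4.12 (cv2) and the standard library are available. Lean on these libraries where they do the work, as an engineer would, in place of code of your own. Each camera call takes 0.05 s, during which the arm holds its last target. There are 200 camera calls.

## Task

First turn the knob of the bench meter back (anticlockwise seen from above) until its pointer rests at the zero stop, so that the meter is ready to catch a new peak. Then pick up the cast lever by its balance point and hold it still and level over the probe stand for a non-contact reading: large hub directly over the large probe, small eye directly over the small one, with a gap of about 30 mm above the probes and without ever touching the stand. Finish while still holding it there; do not put it down, and leave the other things on the bench alone.

Things in the scene. Friction and masses are not known exactly. Their poses are not given: they have to be found in the camera images.
- meter: Pale blue-grey instrument box 150 (x) x 170 (y) x 60 high, fixed. Origin: centre of its underside. On its flat top a white dial (radius 60, over the origin) with the knob in the middle. Three sockets on its front, the -x side. The dial's zero mark and stop pin lie toward its +y side (the left for someone facing the sockets); the half-round scale runs clockwise from there over +x to -y.
- peak_knob (a joint): Angle in rad of the black bar knob with pointer, about the vertical axis through the meter's origin: 0 = pointer at the zero stop (hard stop), along the meter's +y; grows clockwise seen from above, to 3.14 along its -y. The pointer extends one end of the bar grip. Starts between 0.6 and 1.3; stays where left; turns with about 0.03 N m.
- knob_grip (a point): On the knob's axis, 82 above the bench, the height to grip. The bar grip is 40 long, 12 thick, 30 tall; its top is 95 above the bench; it stands on a skirt disc of radius 20 whose top is 67 above the bench. x axis along the bar toward the pointer.
- stand: Probe stand, fixed: aluminium base plate 300 x 90 x 12 with two upright steel probes whose flat black faces are 55 above the bench: a large one (radius 24, on a collar of radius 30) and a small one (radius 12, collar 18), 220 apart. Origin: on the bench, on the line between the probes, 71 from the large and 149 from the small, below where the lever origin belongs. x toward the small probe, z up.
- probe_large (a point): Centre of the large probe's top face, 55 above the bench.
- probe_small (a point): Centre of the small probe's top face, 55 above the bench.
- lever: Loose grey cast lever lying flat: large round hub (radius 27, 40 tall), small round eye (radius 14, 40 tall), axes upright and 220 apart, joined by a straight web 14 wide, spanning 8 to 32 above the underside. 0.3 to 0.65 kg. Origin: at underside level below the balance point, on the web 71 from the hub axis, 149 from the eye axis (grip within 15 of it). x along the web to the eye, z up.
- lever_hub (a point): Centre of the hub's underside (lever frame -71, 0, 0).
- lever_eye (a point): Centre of the eye's underside (lever frame 149, 0, 0).
- oil_bottle: Bystander: white upright plastic bottle, 44 across, 110 tall, loose, beyond the work. Origin: centre of its underside.
- ref_block: Bystander: stepped steel block 50 x 110 x 36 tall, loose, beyond the work. Origin: centre of its underside.
- case: Bystander: flat blue case 70 x 100 x 32 tall, loose, beyond the work. Origin: centre of its underside.

How it is judged:
By the outcome, as a careful person would: the job done as asked, in the order asked, and still so for the second after the job is handed in, while the arm keeps its last pose, push and grip.
It also fails if it takes over 61 s, if anything falls off the work surface, if the arm or the gripper's body presses on something with over 40 N, if the wrist force passes 120 N, or if a joint passes its speed limit or range.

## Working session

There is one attempt and no reset: what is moved stays moved. The work goes in short steps, Python scripts to look and compute and a tool call to move; the robot and the scene stay as the last step left them, time stands still between calls to the robot, and variables do not carry over. Pictures are saved under pics/ and viewed, about 8 in all and at most 12, crops included, and the job is handed in when it is done.

Besides the shell and the picture viewer there is one more tool, called after ">>>" by a JSON object that holds its "method" and its "body". arm_command: Moves the arm, as the interface text tells. Its arguments: {"type":"object","properties":{"translation":{"type":"array","items":{"type":"array","items":{"type":"number"}}},"turn":{"type":"array","items":{"type":"number"}},"hand":{"type":"array","items":{"type":"number"}}},"required":["translation","turn","hand"]}

```bash
mkdir -p pics
cat > h.py <<'E'
from workcell import *
import numpy as np, cv2
from scipy.spatial.transform import Rotation as R
def ray(cam,rc,z):
    i=camera_info(cam);K=np.array(i["mtx"]);T=np.linalg.inv(np.array(i["world_to_cam"]))
    d=T[:3,:3]@np.linalg.inv(K)@[rc[1],rc[0],1];o=T[:3,3]
    return o+d*(z-o[2])/d[2]
def cloud(cam,dep):
    i=camera_info(cam);K=np.array(i["mtx"]);T=np.linalg.inv(np.array(i["world_to_cam"]))
    r,c=np.mgrid[:480,:640];P=np.stack([(c-K[0,2])/K[0,0]*dep,(r-K[1,2])/K[1,1]*dep,dep],-1)
    return P@T[:3,:3].T+T[:3,3]
E
python3 - <<'E'
from h import *
o=get_obs();print({k:np.round(v,4) for k,v in o.items()})
for c in("top","scene"):
    p,d=camera(c);cv2.imwrite(f"pics/{c}0.png",p[:,:,::-1]);np.save(f"{c}0.npy",d)
    print(c,np.round(np.linalg.inv(np.array(camera_info(c)["world_to_cam"])),3).tolist())
    for n,z in dict(meter=0,peak_knob=.09,knob_grip=.082,stand=0,probe_large=.055,probe_small=.055,lever=0,lever_hub=0,lever_eye=0).items():
        for x in spot_point(c,n)[:2]: print(n,np.round(x["location"],1),round(x["conf"],2),np.round(ray(c,x["location"],z),4))
E
```

```text
{'clock': np.float64(0.0), 'joint_pos': array([1.152 , 0.2414, 0.0037, 1.3352, 0.    , 1.5708]), 'joint_vel': array([ 0.0005,  0.0002, -0.0025, -0.0004,  0.0011, -0.0005]), 'tau': array([-0.00000e+00, -3.72321e+01,  2.52406e+01,  1.69000e-02,
        1.00000e-04, -0.00000e+00]), 'eef_pos': array([0.2031, 0.4563, 0.2444]), 'tool_rot': array([ 2.079e-01,  9.782e-01, -1.000e-03, -2.000e-04]), 'ft_force': array([-0.5439, -0.0175,  0.016 ]), 'ft_torque': array([ 0.0154,  0.0163, -0.0075]), 'grip_width': np.float64(0.0856)}
top [[0.001, -0.995, 0.101, 0.462], [-1.0, 0.001, 0.015, -0.002], [-0.015, -0.101, -0.995, 1.095], [0.0, 0.0, 0.0, 1.0]]
meter [288.8 196.2] 0.76 [0.4591 0.3251 0.    ]Traceback (most recent call last):
  File "<stdin>", line 7, in <module>
ValueError: it knows: case, knob_grip, lever, lever_eye, lever_hub, meter, oil_bottle, probe_large, probe_small, ref_block, stand
```

View pics/top0.png

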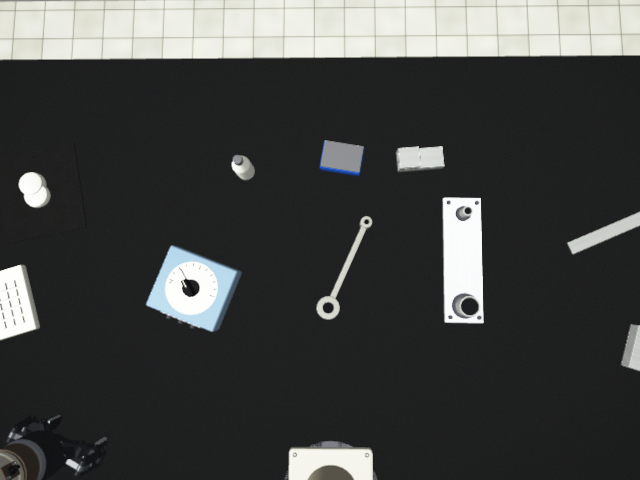

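The top view shows the meter at pixel (288,192) with its pointer up and to the left, the lever from its hub (308,328) to its eye (222,366), and the stand with its large probe at (306,469) and small probe at (211,467). The bystanders are beyond these.

Run:
```python
from h import *
for c in("top","scene"):
    p,d=camera(c);cv2.imwrite(f"pics/{c}1.png",p[:,:,::-1]);np.save(f"{c}1.npy",d)
    if c=="scene": print(c,np.round(np.linalg.inv(np.array(camera_info(c)["world_to_cam"])),3).tolist())
    for n,z in dict(meter=0,knob_grip=.082,stand=0,probe_large=.055,probe_small=.055,lever=0,lever_hub=0,lever_eye=0).items():
        for x in spot_point(c,n)[:2]: print(n,np.round(x["location"],1),round(x["conf"],2),np.round(ray(c,x["location"],z),4))
    P=cloud(c,d);ok=d>0
    if c=="top":
        g=lambda m,s:print(s,m.sum(),np.round(P[m].mean(0),4) if m.any() else '')
        X,Y,Z=P[...,0],P[...,1],P[...,2]
        near=(X>.3)&(X<.62)&ok
        # meter top
        m=near&(abs(Z-.06)<.006)&(Y>.2)&(Y<.45)
        q=cv2.minAreaRect(P[m][:,:2].astype(np.float32)*1000);print("metertop",q)
        m=near&(Z>.082)&(Z<.105)&(Y>.2)&(Y<.45);q=cv2.minAreaRect(P[m][:,:2].astype(np.float32)*1000);print("knob",m.sum(),q)
        m=near&(Z>.03)&(Z<.05)&(Y<.1)&(Y>-.15);g(m,'levertop')
        l=(X>.3)&(X<.7)&ok&(Z>.014)&(Z<.06)&(Y<.12)&(Y>-.15)
        q=cv2.minAreaRect(P[l][:,:2].astype(np.float32)*1000);print("lever",l.sum(),q,np.percentile(P[l][:,2],[5,50,95]))
        a=(abs(Z-.055)<.006)&(Y<-.2)&(Y>-.4)&(X>.3)&(X<.75)
        for s,mm in(("PL",a&(X<.5)),("PS",a&(X>.55))):
            g(mm,s);print(cv2.minEnclosingCircle(P[mm][:,:2].astype(np.float32)*1000))
im=cv2.imread("pics/top1.png");a=cv2.resize(im[230:350,130:260],None,fx=4,fy=4,interpolation=3)
cv2.imwrite("pics/knob.png",a)
```

```text
meter [289.6 197.4] 0.83 [0.4572 0.3221 0.    ]
knob_grip [283.5 187. ] 0.49 [0.4712 0.3217 0.082 ]
stand [272.2 461.4] 0.93 [ 0.4996 -0.3162  0.    ]
probe_large [306.2 469.7] 0.6 [ 0.4205 -0.3169  0.055 ]
probe_small [210.1 468.9] 0.6 [ 0.6417 -0.3221  0.055 ]
lever [280.8 337.8] 0.91 [ 0.4787 -0.0182  0.    ]
lever_hub [309.6 327.5] 0.8 [0.4097 0.0067 0.    ]
lever_eye [222.4 361.7] 0.98 [ 0.6211 -0.0769  0.    ]
metertop ((461.9401550292969, 317.96923828125), (170.85708618164062, 151.9080810546875), 68.85733032226562)
knob 133 ((462.5019836425781, 317.20819091796875), (39.48680114746094, 13.064687728881836), 27.654281616210938)
levertop 913 [ 0.4814 -0.0236  0.0378]
lever 998 ((509.8175048828125, -42.339447021484375), (51.698143005371094, 259.0319519042969), 62.661712646484375) [0.03031946 0.03855047 0.04415662]
PL 358 [ 0.4216 -0.3152  0.0559]
((421.18792724609375, -315.8982849121094), 24.548770904541016)
PS 87 [ 0.641  -0.3181  0.0553]
((641.4996337890625, -318.8744812011719), 11.924477577209473)
scene [[-0.09, 0.544, -0.834, 1.365], [0.996, 0.05, -0.075, 0.067], [0.001, -0.838, -0.546, 0.621], [0.0, 0.0, 0.0, 1.0]]
meter [258.2 475.3] 0.6 [0.4814 0.314  0.    ]
knob_grip [221.5 482.2] 0.91 [0.4654 0.317  0.082 ]
knob_grip [234.3 328.8] 0.31 [0.5422 0.0056 0.082 ]
stand [246.7 182.7] 0.66 [ 0.4958 -0.3196  0.    ]
probe_large [206.7 192.9] 0.81 [ 0.4145 -0.3142  0.055 ]
probe_large [251.4 317.5] 0.51 [ 0.5646 -0.0148  0.055 ]
probe_small [269.9 152.4] 0.65 [ 0.6527 -0.317   0.055 ]
lever [250.7 316.2] 0.61 [ 0.4844 -0.0258  0.    ]
lever [254.2 475.2] 0.16 [0.4665 0.3162 0.    ]
lever_hub [236.5 331.9] 0.65 [0.4254 0.0041 0.    ]
lever_eye [294.  277.1] 0.67 [ 0.6359 -0.0863  0.    ]
lever_eye [340.7 186.1] 0.35 [ 0.7727 -0.2215  0.    ]
```

View pics/scene1.png

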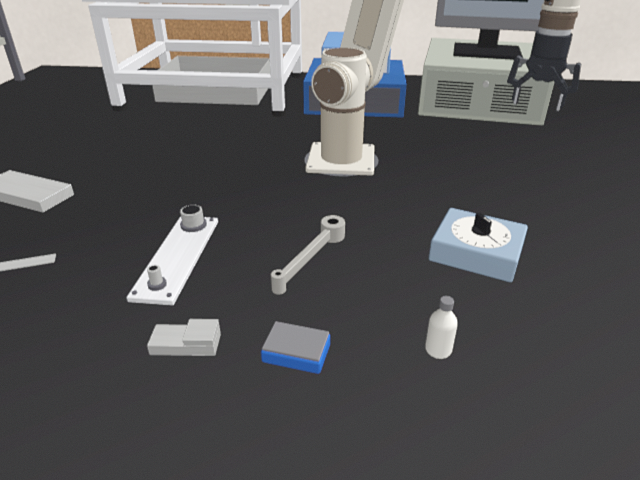

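View pics/knob.png

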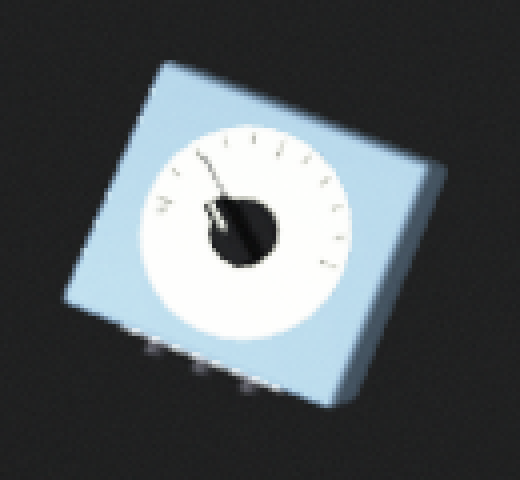

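The scene view agrees with the top view: knob upright at about (222,482), lever hub (229,333), probes at (215,192) and (272,155). In the crop, the zero mark is left and slightly up at (165,205), and the pointer aims at (200,150), about 41° clockwise of zero. World values are axis (0.462, 0.3176), bar at 28° and zero at 68.9°.

```bash
cat >> h.py <<'E'
def go(x,y,z,yawy):
    """tool-frame command to TCP x,y,z with jaw (tool y) world angle yawy (deg)"""
    o=get_obs();r=R.from_quat(o["tool_rot"]);M=r.as_matrix()
    t=M.T@(np.array([x,y,z])-o["eef_pos"])*100
    a=np.degrees(np.arctan2(M[1,1],M[0,1]));d=(yawy-a+180)%360-180
    print("clock",round(float(o["clock"]),2),"pos",np.round(o["eef_pos"],4),"yaw",round(a,2),"zax",np.round(M[:,2],3),"w",round(float(o["grip_width"]),4),"F",np.round(o["ft_force"],1),"T",np.round(o["ft_torque"],2))
    print("cmd cm",np.round(t,2),"turn",round(-np.radians(d),3),"q",np.round(o["joint_pos"],2))
E
python3 - <<'E'
from h import *
import workcell
print([n for n in dir(workcell) if not n.startswith('__')],getattr(workcell,'tip_reach',None))
go(.462,.3176,.15,118)
E
```

```text
['Unreachable', 'camera', 'camera_info', 'get_obs', 'job_done', 'search_frame', 'spot_point', 'tip_reach'] 0.014
clock 1.0 pos [0.2033 0.4568 0.2453] yaw 66.01 zax [-0. -0. -1.] w 0.0854 F [ 0.1  0.4 -0.1] T [0.01 0.05 0.01]
cmd cm [-29.29  -2.2    9.53] turn -0.907 q [1.15 0.24 0.01 1.34 0.   1.57]
```

>>> {"method": "arm_command", "body": {"translation": [[-4, -0.3, 0], [-8, -0.6, 0], [-12, -0.9, 0], [-16, -1.2, 0], [-20, -1.5, 0]], "turn": [0, 0, 0, 0, 0], "hand": [0, 0, 0, 0, 0]}}

```text
clock: 1.42
eef_pos: [0.3813, 0.3608, 0.2455]
tool_rot: [0.208, 0.978, 0.0, 0.0]
ft_force: [0.3, 1.4, 0.2]
grip_width: 0.0855
```

>>> {"method": "arm_command", "body": {"translation": [[-4, -0.3, 0], [-8, -0.5, 1], [-9.3, -0.6, 4], [-9.3, -0.6, 7], [-9.3, -0.6, 8]], "turn": [-0.12, -0.24, -0.36, -0.48, -0.6], "hand": [0, 0, 0, 0, 0]}}

```text
clock: 1.83
eef_pos: [0.4618, 0.3158, 0.1606]
tool_rot: [-0.092, 0.996, -0.002, -0.003]
ft_force: [-1.6, -0.6, -1.5]
grip_width: 0.0855
```

>>> {"method": "arm_command", "body": {"translation": [[0, 0, 0], [0, 0, 0], [0, 0, 0], [0, 0, 0], [0, 0, 0]], "turn": [-0.12, -0.24, -0.31, -0.31, -0.31], "hand": [0, 0, 0, 0, 0]}}

```text
clock: 2.25
eef_pos: [0.4625, 0.3184, 0.1652]
tool_rot: [-0.242, 0.97, -0.0, -0.0]
ft_force: [-0.1, 0.6, -0.4]
grip_width: 0.0858
```

Run:
```python
from h import *
go(.462,.3176,.079,118)
for c in("top","scene"):
    p,d=camera(c);cv2.imwrite(f"pics/{c}2.png",p[:,:,::-1])
im=cv2.imread("pics/scene2.png");cv2.imwrite("pics/s2.png",cv2.resize(im[100:300,380:600],None,fx=2.7,fy=2.7,interpolation=3))
```

```text
clock 2.25 pos [0.4625 0.3184 0.1652] yaw 118.03 zax [-0. -0. -1.] w 0.0858 F [-0.1  0.6 -0.4] T [ 0.02  0.02 -0.04]
cmd cm [ 0.08 -0.05  8.62] turn 0.001 q [0.6  0.41 0.03 1.19 0.   0.11]
```

View pics/s2.png

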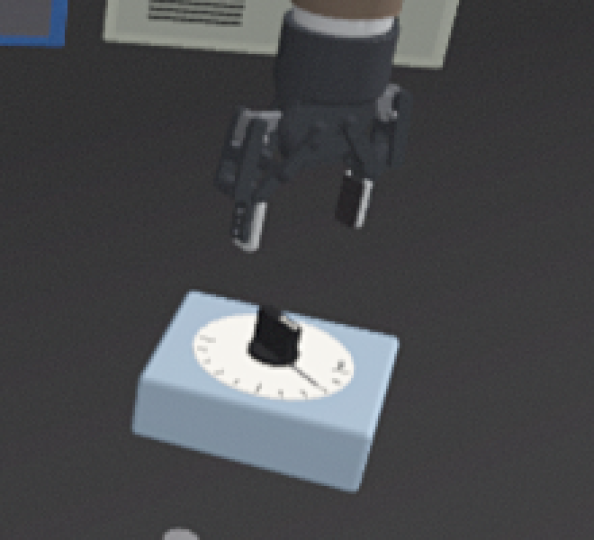

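The gripper is centred over the knob with the jaws across the bar. Since tip_reach is 14 mm, I'll grip with the TCP at about 0.086 so the tips clear the skirt at 0.067.

>>> {"method": "arm_command", "body": {"translation": [[0, -0.1, 3], [0, -0.1, 6], [0, -0.1, 7.5], [0, -0.1, 7.9], [0, -0.1, 7.9]], "turn": [0, 0, 0, 0, 0], "hand": [0, 0, 0, 0, 0]}}

```text
clock: 2.77
eef_pos: [0.462, 0.317, 0.0851]
tool_rot: [-0.243, 0.97, -0.001, -0.001]
ft_force: [-0.6, -0.6, -0.9]
grip_width: 0.0858
```

>>> {"method": "arm_command", "body": {"translation": [[0, 0, 0], [0, 0, 0], [0, 0, 0], [0, 0, 0], [0, 0, 0]], "turn": [0, 0, 0, 0, 0], "hand": [0.3, 0.6, 0.8, 1, 1]}}

```text
clock: 3.18
eef_pos: [0.4634, 0.3179, 0.0872]
tool_rot: [-0.243, 0.97, 0.0, 0.001]
ft_force: [-0.1, -0.2, 0.5]
grip_width: 0.0254
```

>>> {"method": "arm_command", "body": {"translation": [[0, 0, 0], [0, 0, 0], [0, 0, 0], [0, 0, 0], [0, 0, 0]], "turn": [0, 0, 0, 0, 0], "hand": [1, 1, 1, 1, 1]}}

```text
clock: 3.6
eef_pos: [0.4632, 0.3178, 0.087]
tool_rot: [-0.243, 0.97, 0.0, 0.001]
ft_force: [-1.3, -0.8, 5.0]
grip_width: 0.0105
```

Run:
```python
from h import *
go(.462,.3176,.086,118)
```

```text
clock 3.6 pos [0.4632 0.3178 0.087 ] yaw 118.14 zax [ 0.001  0.001 -1.   ] w 0.0105 F [-1.3 -0.8  5. ] T [-0.11  0.28 -0.02]
cmd cm [0.12 0.04 0.1 ] turn 0.003 q [ 0.6   0.48 -0.09  1.01  0.    0.11]
```

>>> {"method": "arm_command", "body": {"translation": [[0, 0, 0], [0, 0, 0], [0, 0, 0], [0, 0, 0], [0, 0, 0]], "turn": [-0.1, -0.2, -0.3, -0.4, -0.5], "hand": [1, 1, 1, 1, 1]}}

```text
clock: 4.02
eef_pos: [0.4636, 0.3174, 0.087]
tool_rot: [-0.478, 0.879, -0.0, 0.001]
ft_force: [0.4, -2.2, 4.9]
grip_width: 0.0107
```

>>> {"method": "arm_command", "body": {"translation": [[0, 0, 0], [0, 0, 0], [0, 0, 0], [0, 0, 0], [0, 0, 0]], "turn": [-0.06, -0.12, -0.16, -0.16, -0.16], "hand": [1, 1, 1, 1, 1]}}

```text
clock: 4.43
eef_pos: [0.4638, 0.3173, 0.087]
tool_rot: [-0.544, 0.839, -0.001, 0.001]
ft_force: [0.3, -1.3, 5.3]
grip_width: 0.0106
```

Run:
```python
from h import *
go(.462,.3176,.086,158.9)
```

```text
clock 4.43 pos [0.4638 0.3173 0.087 ] yaw 155.93 zax [ 0.002 -0.    -1.   ] w 0.0106 F [ 0.3 -1.3  5.3] T [-0.43 -0.06  0.04]
cmd cm [0.04 0.17 0.1 ] turn -0.052 q [ 0.6   0.48 -0.09  1.01 -0.   -0.55]
```

>>> {"method": "arm_command", "body": {"translation": [[0, 0, 0], [0, 0, 0], [0, 0, 0], [0, 0, 0]], "turn": [-0.02, -0.04, -0.04, -0.04], "hand": [1, 1, 1, 1]}}

```text
clock: 4.77
eef_pos: [0.4638, 0.3173, 0.087]
tool_rot: [-0.561, 0.828, -0.001, 0.001]
ft_force: [-0.3, -1.9, 5.5]
grip_width: 0.0108
```

Run:
```python
from h import *
go(.462,.3176,.086,158.9)
```

```text
clock 4.77 pos [0.4638 0.3173 0.087 ] yaw 158.22 zax [ 0.002 -0.    -1.   ] w 0.0108 F [-0.3 -1.9  5.5] T [-0.39 -0.1   0.02]
cmd cm [0.03 0.18 0.1 ] turn -0.012 q [ 0.6   0.48 -0.09  1.01 -0.   -0.59]
```

Not yet at the stop, since there is no torque. I'll continue in small steps.

>>> {"method": "arm_command", "body": {"translation": [[0, 0, 0], [0, 0, 0], [0, 0, 0]], "turn": [-0.02, -0.02, -0.02], "hand": [1, 1, 1]}}

```text
clock: 5.02
eef_pos: [0.4638, 0.3173, 0.087]
tool_rot: [-0.569, 0.823, -0.001, 0.001]
ft_force: [1.0, -1.7, 5.4]
grip_width: 0.0107
```

Run:
```python
from h import *
go(.462,.3176,.086,158.9)
```

```text
clock 5.02 pos [0.4638 0.3173 0.087 ] yaw 159.31 zax [ 0.002 -0.    -1.   ] w 0.0107 F [ 1.  -1.7  5.4] T [-0.38  0.01 -0.29]
cmd cm [0.03 0.18 0.1 ] turn 0.007 q [ 0.6   0.48 -0.09  1.01 -0.   -0.61]
```

>>> {"method": "arm_command", "body": {"translation": [[0, 0, 0], [0, 0, 0], [0, 0, 0]], "turn": [-0.02, -0.02, -0.02], "hand": [1, 1, 1]}}

```text
clock: 5.27
eef_pos: [0.4638, 0.3172, 0.087]
tool_rot: [-0.576, 0.817, -0.001, 0.001]
ft_force: [0.8, -1.6, 5.7]
grip_width: 0.0108
```

Run:
```python
from h import *
go(.462,.3176,.086,158.9)
```

```text
clock 5.27 pos [0.4638 0.3172 0.087 ] yaw 160.38 zax [ 0.002 -0.    -1.   ] w 0.0108 F [ 0.8 -1.6  5.7] T [-0.32 -0.   -0.76]
cmd cm [0.03 0.18 0.1 ] turn 0.026 q [ 0.6   0.48 -0.09  1.01 -0.   -0.63]
```

The torque about z has risen to −0.76 N m, so the stop is reached. I'll release, rise and check.

>>> {"method": "arm_command", "body": {"translation": [[0, 0, 0], [0, 0, 0], [0, 0, 0], [0, 0, 0], [0, 0, 0]], "turn": [0.015, 0.015, 0.015, 0.015, 0.015], "hand": [0.7, 0.5, 0.3, 0.2, 0.2]}}

```text
clock: 5.68
eef_pos: [0.4627, 0.3176, 0.086]
tool_rot: [-0.571, 0.821, 0.0, -0.0]
ft_force: [-0.2, 0.1, -0.3]
grip_width: 0.0683
```

>>> {"method": "arm_command", "body": {"translation": [[0, 0, 0], [0, 0, -1], [0, 0, -4], [0, 0, -8], [0, 0, -12]], "turn": [0, 0, 0, 0, 0], "hand": [0, 0, 0, 0, 0]}}

```text
clock: 6.1
eef_pos: [0.4621, 0.317, 0.2074]
tool_rot: [-0.571, 0.821, 0.0, -0.001]
ft_force: [1.1, 1.6, 0.9]
grip_width: 0.0852
```

Run:
```python
from h import *
d=np.load("top1.npy");P=cloud("top",d);X,Y,Z=P[...,0],P[...,1],P[...,2]
from scipy.optimize import minimize
l=(X>.3)&(X<.7)&(d>0)&(Z>.012)&(Z<.06)&(Y<.12)&(Y>-.15)
Q=P[l];print("n",len(Q))
for s,c,rr in(("hub",(.413,.006),.04),("eye",(.625,-.08),.025)):
    m=(np.hypot(Q[:,0]-c[0],Q[:,1]-c[1])<rr)&(Q[:,2]>.0365)
    print(s,m.sum(),cv2.minEnclosingCircle(Q[m][:,:2].astype(np.float32)*1000))
w=(np.hypot(Q[:,0]-.413,Q[:,1]-.006)>.035)&(np.hypot(Q[:,0]-.625,Q[:,1]+.08)>.022)
print("web",w.sum(),np.median(Q[w][:,2]),cv2.fitLine(Q[w][:,:2].astype(np.float32),2,0,.01,.01).ravel())
im,_=camera("scene");cv2.imwrite("pics/s3.png",cv2.resize(im[140:300,400:560,::-1],None,fx=3.5,fy=3.5,interpolation=3))
go(.479,-.022,.2,66)
```

```text
n 999
hub 417 ((419.8680419921875, 4.095456123352051), 28.812204360961914)
eye 111 ((615.1898803710938, -85.42335510253906), 16.21016502380371)
web 447 0.03331070563431049 [ 0.909516   -0.415669    0.5246446  -0.04310578]
clock 6.15 pos [0.466  0.3197 0.2176] yaw 159.69 zax [ 0.012  0.008 -1.   ] w 0.0856 F [1.6 1.4 6.2] T [ 0.17 -0.2  -0.02]
cmd cm [ 31.61 -13.07   1.5 ] turn 1.635 q [ 0.6   0.37  0.11  1.3   0.   -0.61]
```

View pics/s3.png

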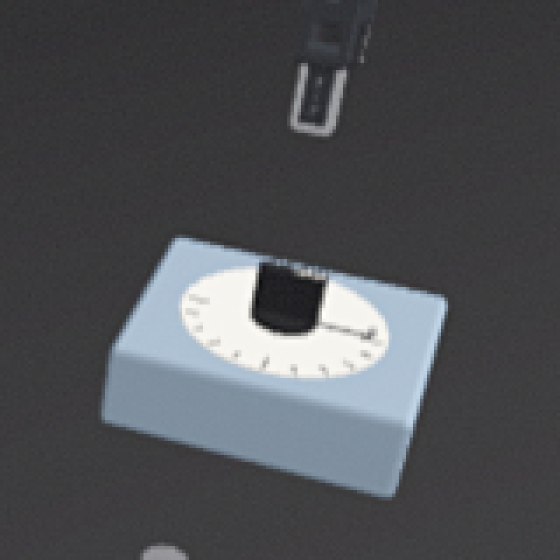

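The pointer now lies on the zero mark at the stop. The lever's balance point is at (0.482, −0.0242) with the web at −24.5°, so the jaws need an angle of 65.4°.

>>> {"method": "arm_command", "body": {"translation": [[3.7, -1.6, 0], [7.4, -3.2, 0], [11.1, -4.8, 0], [14.8, -6.4, 0], [18.4, -8, 0]], "turn": [0, 0, 0, 0, 0], "hand": [0, 0, 0, 0, 0]}}

```text
clock: 6.57
eef_pos: [0.4739, 0.1156, 0.2072]
tool_rot: [-0.572, 0.82, -0.0, 0.001]
ft_force: [1.2, 0.1, -0.6]
grip_width: 0.085
```

>>> {"method": "arm_command", "body": {"translation": [[3.5, -1.5, 0], [7, -3, 0], [10.5, -4.5, 0], [13, -5.7, 0], [13, -5.7, 0]], "turn": [0.12, 0.24, 0.36, 0.48, 0.6], "hand": [0, 0, 0, 0, 0]}}

```text
clock: 6.98
eef_pos: [0.4828, -0.0291, 0.2072]
tool_rot: [-0.297, 0.955, -0.001, 0.001]
ft_force: [0.8, 0.7, -0.6]
grip_width: 0.0853
```

>>> {"method": "arm_command", "body": {"translation": [[0, 0, 1], [0, 0, 3], [0, 0, 5], [0, 0, 7], [0, 0, 8]], "turn": [0.12, 0.24, 0.36, 0.48, 0.6], "hand": [0, 0, 0, 0, 0]}}

```text
clock: 7.4
eef_pos: [0.4812, -0.0245, 0.1247]
tool_rot: [-0.005, 1.0, 0.0, -0.001]
ft_force: [-0.7, -0.1, 0.0]
grip_width: 0.0853
```

>>> {"method": "arm_command", "body": {"translation": [[0, 0, 0], [0, 0, 0], [0, 0, 0], [0, 0, 0], [0, 0, 0]], "turn": [0.12, 0.24, 0.36, 0.44, 0.44], "hand": [0, 0, 0, 0, 0]}}

```text
clock: 7.82
eef_pos: [0.4827, -0.0245, 0.1269]
tool_rot: [0.211, 0.978, 0.0, 0.0]
ft_force: [-0.5, -0.2, 0.4]
grip_width: 0.0852
```

Run:
```python
from h import *
p,d=camera("scene");cv2.imwrite("pics/s4.png",cv2.resize(p[130:330,200:400,::-1],None,fx=2.8,fy=2.8,interpolation=3))
go(.482,-.0242,.021,65.4)
```

```text
clock 7.87 pos [ 0.4827 -0.0245  0.1269] yaw 65.82 zax [ 0.001 -0.    -1.   ] w 0.0852 F [-0.1 -0.4  0.1] T [-0.03 -0.   -0.01]
cmd cm [ 8.000e-02 -1.000e-02  1.059e+01] turn 0.007 q [-0.05  0.3  -0.25  1.03 -0.    0.37]
```

View pics/s4.png

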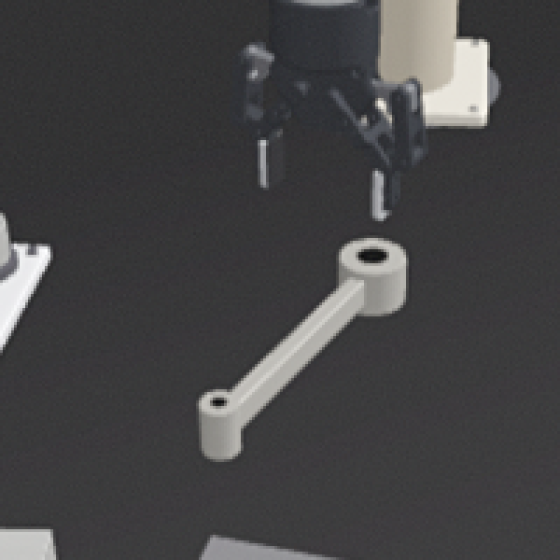

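The fingers straddle the web across it. I'll descend and close.

>>> {"method": "arm_command", "body": {"translation": [[0.1, 0, 3.5], [0.1, 0, 7], [0.1, 0, 9.5], [0.1, 0, 10.5], [0.1, 0, 10.5]], "turn": [0.007, 0.007, 0.007, 0.007, 0.007], "hand": [0, 0, 0, 0, 0]}}

```text
clock: 8.28
eef_pos: [0.4793, -0.0239, 0.0192]
tool_rot: [0.213, 0.977, -0.0, -0.003]
ft_force: [0.7, 0.3, -0.3]
grip_width: 0.0852
```

>>> {"method": "arm_command", "body": {"translation": [[0, 0, 0], [0, 0, 0], [0, 0, 0], [0, 0, 0], [0, 0, 0]], "turn": [0, 0, 0, 0, 0], "hand": [0.2, 0.4, 0.6, 0.75, 0.85]}}

```text
clock: 8.7
eef_pos: [0.4824, -0.0241, 0.0225]
tool_rot: [0.214, 0.977, 0.0, 0.001]
ft_force: [0.0, -0.0, -0.1]
grip_width: 0.0256
```

>>> {"method": "arm_command", "body": {"translation": [[0, 0, 0], [0, 0, 0], [0, 0, 0], [0, 0, 0], [0, 0, 0]], "turn": [0, 0, 0, 0, 0], "hand": [1, 1, 1, 1, 1]}}

```text
clock: 9.12
eef_pos: [0.4825, -0.0237, 0.0224]
tool_rot: [0.213, 0.977, 0.001, 0.001]
ft_force: [-0.5, 1.1, 5.7]
grip_width: 0.0127
```

Run:
```python
from h import *
go(.482,-.0242,.021,65.4)
```

```text
clock 9.12 pos [ 0.4825 -0.0237  0.0224] yaw 65.36 zax [ 0.002  0.001 -1.   ] w 0.0127 F [-0.5  1.1  5.7] T [0.21 0.09 0.11]
cmd cm [ 0.02 -0.06  0.14] turn -0.001 q [-0.05  0.43 -0.38  0.76  0.    0.38]
```

Gripped at 12.7 mm. I'll lift, then measure the held lever.

>>> {"method": "arm_command", "body": {"translation": [[0, 0, -0.5], [0, 0, -1.5], [0, 0, -4], [0, 0, -7], [0, 0, -10]], "turn": [0, 0, 0, 0, 0], "hand": [1, 1, 1, 1, 1]}}

```text
clock: 9.53
eef_pos: [0.4795, -0.0241, 0.1215]
tool_rot: [0.214, 0.977, -0.0, -0.002]
ft_force: [0.9, 0.2, -5.9]
grip_width: 0.0129
```

>>> {"method": "arm_command", "body": {"translation": [[0, 0, -2], [0, 0, -3.5], [0, 0, -4], [0, 0, -4], [0, 0, -4]], "turn": [0, 0, 0, 0, 0], "hand": [1, 1, 1, 1, 1]}}

```text
clock: 9.95
eef_pos: [0.4806, -0.0241, 0.1605]
tool_rot: [0.214, 0.977, -0.0, -0.001]
ft_force: [-0.3, -0.1, -5.5]
grip_width: 0.0128
```

Run:
```python
from h import *
p,d=camera("scene");cv2.imwrite("pics/s5.png",cv2.resize(p[80:330,150:450,::-1],None,fx=2.2,fy=2.2,interpolation=3))
go(.4919,-.3165,.162,89.3)
```

```text
clock 10.0 pos [ 0.4801 -0.024   0.1599] yaw 65.31 zax [-0.003  0.    -1.   ] w 0.0132 F [ 0.2  0.2 -7.1] T [-0.01  0.02 -0.  ]
cmd cm [-13.28 -26.08  -0.22] turn -0.419 q [-0.05  0.26 -0.2   1.11 -0.    0.38]
```

View pics/s5.png

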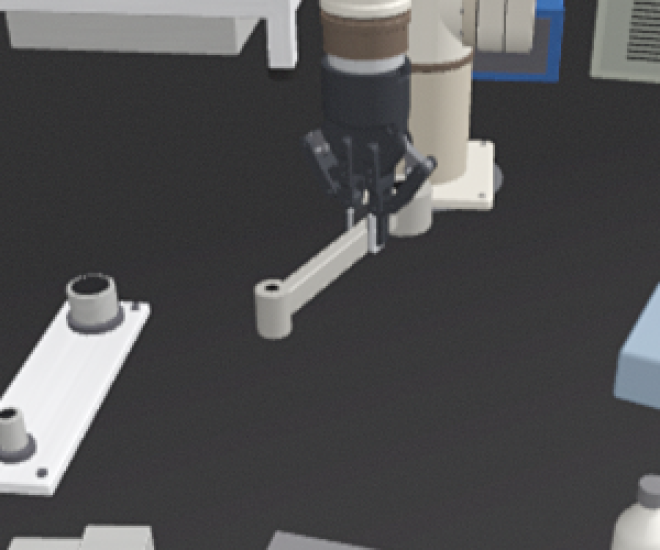

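The lever is held and looks level, clear of everything. I'll carry it over to the stand at about 0.16.

>>> {"method": "arm_command", "body": {"translation": [[-1, -2, 0], [-2.6, -5.2, 0], [-4.3, -8.4, 0], [-6, -11.7, 0], [-7.6, -14.9, 0]], "turn": [0, 0, 0, 0, 0], "hand": [1, 1, 1, 1, 1]}}

```text
clock: 10.42
eef_pos: [0.4871, -0.1923, 0.1593]
tool_rot: [0.213, 0.977, 0.0, -0.002]
ft_force: [1.5, 0.5, -5.4]
grip_width: 0.0124
```

>>> {"method": "arm_command", "body": {"translation": [[-1.6, -3.2, 0], [-3.2, -6.4, 0], [-4.6, -9, 0], [-5.3, -10.5, 0], [-5.7, -11.2, 0]], "turn": [-0.04, -0.1, -0.16, -0.22, -0.28], "hand": [1, 1, 1, 1, 1]}}

```text
clock: 10.83
eef_pos: [0.4918, -0.3194, 0.1586]
tool_rot: [0.076, 0.997, 0.0, -0.002]
ft_force: [1.2, 0.2, -5.7]
grip_width: 0.013
```

>>> {"method": "arm_command", "body": {"translation": [[0, 0, 0], [0, 0, 0], [0, 0, 0], [0, 0, 0], [0, 0, 0]], "turn": [-0.06, -0.11, -0.14, -0.14, -0.14], "hand": [1, 1, 1, 1, 1]}}

```text
clock: 11.25
eef_pos: [0.4924, -0.3162, 0.1593]
tool_rot: [0.006, 1.0, 0.001, -0.002]
ft_force: [0.1, 0.4, -5.8]
grip_width: 0.013
```

```bash
cat >> h.py <<'E'
def held():
    p,d=camera("scene");P=cloud("scene",d);X,Y,Z=P[...,0],P[...,1],P[...,2]
    for c,n,z in(("scene","lever_hub",0),("scene","lever_eye",0)):
        print(n,[(np.round(x["location"],1),round(x["conf"],2)) for x in spot_point(c,n)[:2]])
    return p,d,P
E
python3 - <<'E'
from h import *
go(.4923,-.3166,.1075,89.3)
p,d,P=held();cv2.imwrite("pics/s6.png",cv2.resize(p[100:330,50:350,::-1],None,fx=2.6,fy=2.6,interpolation=3));np.save("scene6.npy",d)
t,dt=camera("top");np.save("top6.npy",dt);cv2.imwrite("pics/t6.png",t[:,:,::-1])
for n in("lever_hub","lever_eye","lever"): print("top",n,[(np.round(x["location"],1),round(x["conf"],2)) for x in spot_point("top",n)[:2]])
Pt=cloud("top",dt)
for nm,Q,dd in(("scene",P,d),("top",Pt,dt)):
    X,Y,Z=Q[...,0],Q[...,1],Q[...,2]
    b=(Z>.125)&(Z<.21)&(dd>0)&(abs(Y+.317)<.06)
    e=b&(X>.58)&(X<.72); h=b&(X>.35)&(X<.47)&(Z<.19)
    w=b&(X>.53)&(X<.61)
    for s,m in(("eye",e),("hub",h),("web",w)):
        if m.sum()>5:
            q=Q[m];print(nm,s,m.sum(),"min/max 2-98%",np.round(np.percentile(q,[2,98],0),4).tolist())
E
```

```text
clock 11.25 pos [ 0.4924 -0.3162  0.1593] yaw 89.32 zax [-0.003  0.002 -1.   ] w 0.013 F [ 0.1  0.4 -5.8] T [-0.01  0.04  0.01]
cmd cm [-0.01 -0.05  5.18] turn 0.0 q [-0.57  0.46  0.09  1.21 -0.   -0.56]
lever_hub [(array([175.9, 184. ]), 0.8), (array([232.1, 146.2]), 0.41)]
lever_eye [(array([231.8, 144.1]), 0.92)]
top lever_hub [(array([306.8, 479.8]), 0.89)]
top lever_eye [(array([204.1, 478.7]), 0.8), (array([209.4, 470.1]), 0.22)]
top lever [(array([274.1, 483.1]), 0.64)]
scene eye 614 min/max 2-98% [[0.5836, -0.3284, 0.1364], [0.6583, -0.3046, 0.175]]
scene hub 265 min/max 2-98% [[0.4056, -0.3228, 0.1357], [0.4526, -0.2888, 0.1757]]
scene web 345 min/max 2-98% [[0.5313, -0.3229, 0.1438], [0.6082, -0.3092, 0.1672]]
top eye 444 min/max 2-98% [[0.5819, -0.328, 0.1467], [0.6525, -0.3045, 0.1815]]
top hub 810 min/max 2-98% [[0.3984, -0.3391, 0.1476], [0.4678, -0.2898, 0.1828]]
top web 389 min/max 2-98% [[0.5314, -0.3235, 0.1501], [0.6088, -0.3097, 0.1742]]
```

View pics/s6.png

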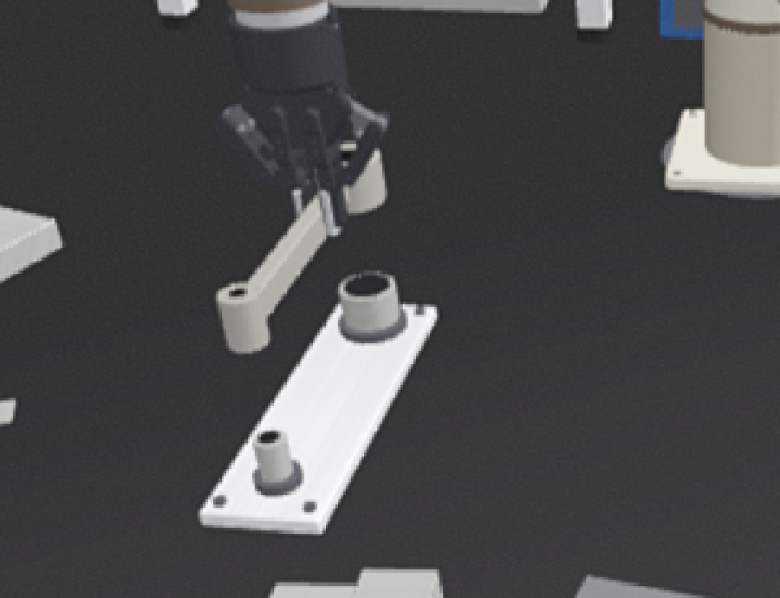

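The held lever sits above the stand, with its eye at (232,144) and hub at (176,184) in the full picture. It is level to about 1 mm. I'll descend to the reading height with a −1.5 mm correction in y.

>>> {"method": "arm_command", "body": {"translation": [[0, -0.15, 1], [0, -0.15, 2.3], [0, -0.15, 3.6], [0, -0.15, 4.6], [0, -0.15, 5.1]], "turn": [0, 0, 0, 0, 0], "hand": [1, 1, 1, 1, 1]}}

```text
clock: 12.02
eef_pos: [0.4922, -0.3176, 0.108]
tool_rot: [0.005, 1.0, 0.001, -0.001]
ft_force: [-0.5, 0.2, -5.6]
grip_width: 0.013
```

>>> {"method": "arm_command", "body": {"translation": [[0, 0, 0], [0, 0, 0], [0, 0, 0], [0, 0, 0], [0, 0, 0]], "turn": [0, 0, 0, 0, 0], "hand": [1, 1, 1, 1, 1]}}

```text
clock: 12.43
eef_pos: [0.4939, -0.3186, 0.1112]
tool_rot: [0.005, 1.0, -0.0, 0.001]
ft_force: [0.2, -0.4, -5.5]
grip_width: 0.0128
```

```bash
cat > m.py <<'E'
from h import *
go(.4923,-.3166,.1075,89.3)
p,d=camera("scene");t,dt=camera("top");cv2.imwrite("pics/s7.png",cv2.resize(p[120:330,80:340,::-1],None,fx=2.8,fy=2.8,interpolation=3))
for n,z in(("lever_hub",.085),("lever_eye",.085)):
    for c in("scene","top"): print(c,n,[(np.round(ray(c,x["location"],z),4)[:2],round(x["conf"],2)) for x in spot_point(c,n)[:1]])
for nm,Q,dd in(("scene",cloud("scene",d),d),("top",cloud("top",dt),dt)):
    b=(Q[...,2]>.075)&(Q[...,2]<.14)&(dd>0)&(abs(Q[...,1]+.317)<.04)
    X,Z=Q[...,0],Q[...,2]
    for s,m,r in(("eye",b&(X>.622)&(X<.69),14),("hub",b&(X>.38)&(X<.453),27)):
        q=Q[m];zt=np.percentile(q[:,2],97);u=q[q[:,2]>zt-.006]
        print(nm,s,m.sum(),"z2/98",np.round(np.percentile(q[:,2],[2,98]),4),"xy",np.round(np.percentile(q[:,:2],[2,98],0),4).tolist())
        # fixed-radius fit: smallest-overhang centre for top-face points
        from scipy.optimize import minimize
        f=lambda c:np.sum(np.maximum(np.hypot(*(u[:,:2]*1000-c).T)-r,0)**2)+1e-4*0
        print("   circle",np.round(minimize(f,u[:,:2].mean(0)*1000,method="Nelder-Mead").x,1),cv2.minEnclosingCircle((u[:,:2]*1000).astype(np.float32)))
    w=b&(X>.535)&(X<.61);q=Q[w];print(nm,"web",cv2.fitLine(q[:,:2].astype(np.float32),2,0,.01,.01).ravel())
    s=[q[(abs(q[:,0]-x)<.012)] for x in(.55,.6)];print("  web top z",[round(float(np.percentile(k[:,2],90)),4) for k in s])
E
python3 m.py
```

```text
clock 12.43 pos [ 0.4939 -0.3186  0.1112] yaw 89.38 zax [ 0.002 -0.001 -1.   ] w 0.0128 F [ 0.2 -0.4 -5.5] T [ 0.02  0.03 -0.01]
cmd cm [0.16 0.2  0.37] turn 0.001 q [-0.57  0.5   0.02  1.09 -0.   -0.56]
scene lever_hub [(array([ 0.4157, -0.326 ]), 0.72)]
top lever_hub [(array([ 0.4198, -0.3155]), 0.67)]
scene lever_eye [(array([ 0.6428, -0.3205]), 0.8)]
top lever_eye [(array([ 0.6486, -0.3157]), 0.95)]
scene eye 407 z2/98 [0.0882 0.1278] xy [[0.6254, -0.3318], [0.6601, -0.3065]]
   circle [ 646. -320.] ((645.1172485351562, -320.2412414550781), 15.8176851272583)
scene hub 231 z2/98 [0.0872 0.1279] xy [[0.4069, -0.3255], [0.4514, -0.2912]]
   circle [ 422.8 -311.7] ((422.4374694824219, -313.5552062988281), 25.013187408447266)
scene web [ 0.9999738  -0.00724235  0.57413065 -0.3158765 ]
  web top z [0.1191, 0.119]
top eye 216 z2/98 [0.0942 0.1327] xy [[0.6237, -0.331], [0.6543, -0.3062]]
   circle [ 642.5 -319.9] ((642.5886840820312, -319.8072814941406), 13.876704216003418)
top hub 638 z2/98 [0.0954 0.1338] xy [[0.399, -0.341], [0.4491, -0.2917]]
   circle [ 423.1 -317.6] ((423.1513977050781, -317.7245788574219), 26.86714744567871)
top web [ 0.99999744 -0.00226383  0.5721259  -0.317012  ]
  web top z [0.1234, 0.1234]
```

View pics/s7.png

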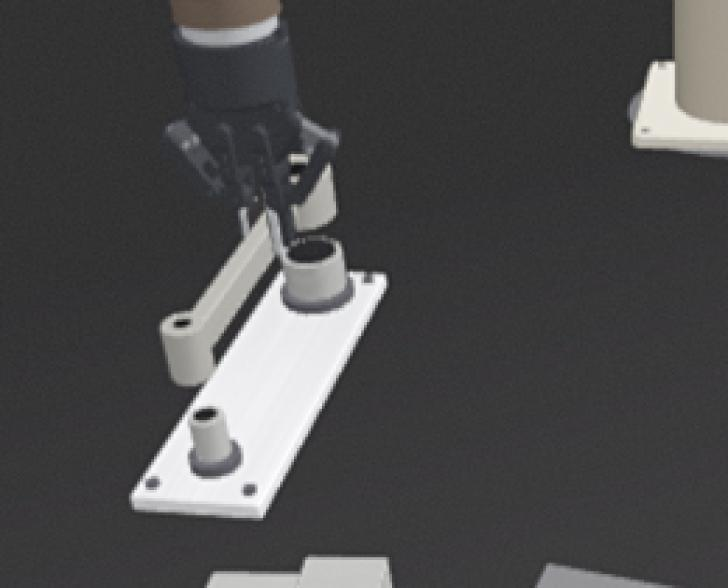

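The settled pose is about 1.5 mm off in x and y and 4 mm high. I'll correct it.

>>> {"method": "arm_command", "body": {"translation": [[0.1, 0.1, 0.2], [0.15, 0.13, 0.4], [0.15, 0.13, 0.4], [0.15, 0.13, 0.4], [0.15, 0.13, 0.4]], "turn": [0, 0, 0, 0, 0], "hand": [1, 1, 1, 1, 1]}}

```text
clock: 13.15
eef_pos: [0.4918, -0.3169, 0.1062]
tool_rot: [0.005, 1.0, 0.0, -0.0]
ft_force: [0.2, 0.3, -5.8]
grip_width: 0.0129
```

>>> {"method": "arm_command", "body": {"translation": [[0, 0, 0], [0, 0, 0], [0, 0, 0], [0, 0, 0], [0, 0, 0]], "turn": [0, 0, 0, 0, 0], "hand": [1, 1, 1, 1, 1]}}

```text
clock: 13.57
eef_pos: [0.4918, -0.3169, 0.1063]
tool_rot: [0.005, 1.0, -0.0, 0.0]
ft_force: [-0.6, 0.7, -5.5]
grip_width: 0.0129
```

```bash
python3 m.py
python3 - <<'E'
from h import *
go(.4923,-.3166,.1075,89.3)
Q=cloud("scene",np.load("scene1.npy"));b=(abs(Q[...,2]-.055)<.004)&(Q[...,1]<-.25)&(Q[...,1]>-.37)
for lo,hi in((.38,.46),(.61,.68)):
    q=Q[b&(Q[...,0]>lo)&(Q[...,0]<hi)];print("scene probe",len(q),cv2.minEnclosingCircle((q[:,:2]*1000).astype(np.float32)))
E
```

```text
clock 13.57 pos [ 0.4918 -0.3169  0.1063] yaw 89.38 zax [ 0. -0. -1.] w 0.0129 F [-0.6  0.7 -5.5] T [-0.04  0.03  0.01]
cmd cm [-0.04  0.03 -0.12] turn 0.001 q [-0.57  0.5   0.01  1.08  0.   -0.56]
scene lever_hub [(array([ 0.4258, -0.3199]), 0.9)]
top lever_hub [(array([ 0.4148, -0.3181]), 0.97)]
scene lever_eye [(array([ 0.6489, -0.3137]), 0.76)]
top lever_eye [(array([ 0.6411, -0.3109]), 0.84)]
scene eye 399 z2/98 [0.0828 0.1229] xy [[0.6242, -0.3299], [0.6579, -0.3049]]
   circle [ 644.6 -318.8] ((644.3330078125, -318.82275390625), 14.481125831604004)
scene hub 231 z2/98 [0.0831 0.1225] xy [[0.404, -0.325], [0.4502, -0.2897]]
   circle [ 420.5 -309.9] ((417.0669860839844, -305.40313720703125), 24.966989517211914)
scene web [ 0.99995327 -0.00966778  0.57387    -0.3141892 ]
  web top z [0.1141, 0.1142]
top eye 214 z2/98 [0.0898 0.1287] xy [[0.6225, -0.3293], [0.652, -0.3048]]
   circle [ 640.6 -318.2] ((640.571044921875, -318.2386169433594), 13.945499420166016)
top hub 640 z2/98 [0.092  0.1286] xy [[0.3967, -0.34], [0.4489, -0.2903]]
   circle [ 421.4 -316.1] ((421.4455261230469, -316.11151123046875), 27.11080551147461)
top web [ 0.9998526  -0.01716946  0.5726786  -0.31552458]
  web top z [0.1189, 0.1182]
clock 13.87 pos [ 0.4919 -0.3169  0.1063] yaw 89.38 zax [ 0. -0. -1.] w 0.0129 F [ 0.7 -0.9 -5.8] T [-0.04  0.05  0.01]
cmd cm [-0.04  0.03 -0.12] turn 0.001 q [-0.57  0.5   0.01  1.08  0.   -0.56]
scene probe 157 ((425.57562255859375, -315.445068359375), 24.25243377685547)
scene probe 68 ((645.0244140625, -320.20623779296875), 12.49308967590332)
```

Both cameras agree to within about 1.5 mm, the arm is still, and the gap is about 29 mm. I'm handing it in.

Run:
```python
from h import *
print(job_done());go(.4923,-.3166,.1075,89.3)
```

```text
the job is handed in; nothing more can be done
None
the job is handed in; nothing more can be done
```

The job is handed in at about 13.9 s on the robot's clock, with the gripper still holding the lever over the stand.

- **Knob:** I turned it anticlockwise by about 41° until the wrist torque rose to 0.76 N m at the stop, then released it. A picture taken afterwards showed the pointer on the zero mark.
- **Lever position:** In the top camera the hub is within 0.3 mm of the large probe's centre and the eye within about 1.2 mm of the small one's. In the scene camera the eye agrees to about 1.5 mm. There the hub was partly hidden by the gripper, so its fit (up to about 13 mm off) was unusable.
- **Disagreeing estimates:** The trained networks' points for hub and eye differed from the top-camera fits by up to about 9 mm. I relied on the depth fits instead.
- **Level and gap:** The hub and eye heights match to within 0.5 mm in both cameras, and the tool stands upright. The gap is about 29 mm from the arm pose. The cameras disagree on it: about 28 mm (scene) and 33–34 mm (top).
- **Steadiness and contact:** The pose did not change over the last readings, and the wrist force stayed at the lever's weight (about 5.7 N) after the lift. The stand was not touched in anything I saw or measured.

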